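# Find the burner cap that rocks and press it home

### The arm

A 6-joint arm with a two-finger parallel gripper is mounted at the origin on the work surface. World frame = base frame: x ahead of the robot, y to its left, z up, the work surface at z = 0. Lengths are in m, angles in degrees, forces in N, time in s.
With the tool pointing down it reaches from about 0.425 to 1.125 m from the base axis. Payload 14.9 kg.
Tool frame: the origin (TCP) lies on the centre line of the jaws, within the pads' length; the fingertips stand 22 mm ahead of it and the grasp point (between the pads) lies 3 mm ahead of it; x points along the fingers, z is the direction in which the jaws open and shut, and the axes are right-handed (so a half turn about x gives the same grasp; the last joint's range is limited). The gripper opens to 91 mm and grips with 3 to 60 N. Pads are 32 mm wide; open, the fingers measure 118 mm over their backs; the gripper's body (76 mm by 178 mm) begins 60 mm behind the grasp point.
Start: joints at [-75.82, 21.709, 99.362, -0, 58.929, -1.908], TCP at [0.194, -0.673, 0.236] pointing down, gripper open.
Joint ranges: [-158.91, 158.91], [-42.39, 125.64], [0.06, 152.35], [-60.88, 240.88], [17.5, 164.5], [-176.32, 176.32]. Speed limits (degrees/s): [108.29, 108.29, 136.94, 180, 180, 180].

### API

Orientations are given as a 3x3 rotation matrix whose columns are the frame's x, y, z axes.
In Python, from plant import env gives the robot as it stands.
- The arm moves only by the tool apply_moves, never from a script. Its arguments are lists of equal length, an entry for each row: "gripper": the finger opening in cm, from 0 to 9.12; "translation": the shift along the tool's x, y, z in cm, a list of three; "twist": the turn about the tool's x in degrees. In form: {"gripper": [gripper, ...], "translation": [[dx, dy, dz], ...], "twist": [twist, ...]}. A call has 1 to 8 rows; each row shifts and turns the commanded pose from where the row before left it, along the tool's axes as they then stand; what a row does not reach is not made up. A row lasts 1/10 s, in which the tool goes at most 50 mm and 8.59 degrees, less where a joint would pass 70% of its speed; a pose out of reach is approached as far as the arm can. A call with a gripper value outside its range is refused whole. The fingers move at their own pace and stop on an object; "grip_force" is the grip in N (left out, the last holds). Time passes only in rows, so rows that do not move let the fingers close. It gives the time, the measured TCP pose, the force and the opening at its end, in the units of the state.
- env.get_obs(): the state, without advancing time (a new reading comes with each control period).
- env.grab_frame(name): name is "side" or "top"; returns a dict with "pixels" (384x512x3 uint8, red, green, blue), "vertical_fov" (degrees; the focal length in pixels is half the picture's height over the tangent of half this angle, whatever the lens; pixels are square), "cx", "cy" (the principal point, pixels), "dist" ([k1, k2, p1, p2, k3] as OpenCV has them; the pictures are not rectified), "pose" (4x4, takes a point from camera to world coordinates). Camera axes: x right, y down, z forward; pixel columns grow to the right and rows downward; lengths in m; the calibration is good to about 2 mm. A picture is of the moment at which its call begins. There is no depth.
- env.hand_in(): hands the job in, once; it reports no verdict.
Trained networks look in the newest picture that a camera, given by its name, has taken for a name from the list of things; names that differ only in an ending like _2 or _b are one class to them, and where a whole thing is asked for, a point or a joint stands for the part that bears it (a point fixed in the world has none). Each returns a list of dicts, best first, with "score" (0 to 1); they miss things now and then, are a little off and sometimes report something else, mostly with a low value. They report only what shows in the picture. A call takes as long as a camera call. They do not tell look-alikes from the thing itself.
- env.find_in(camera, target): "box" ([left, top, width, height] in pixels, round what is visible of it).
- env.cut_out(camera, target): "pixels" (384x512 bool, what is visible of it) and "box" ([left, top, width, height] in pixels, round what is visible of it).
- env.mark_of(camera, target): "position" ([column, row] in pixels: a listed point, or the origin of a listed thing).
The state is a dict: "time_s": time; "joint_positions": joint angles; "dq": joint speeds; "effort": joint torques, N m; "tool_pos": TCP position; "orientation": TCP orientation; "force": force on the tool from outside, world axes, zero at the start; "wrist_torque": the same for the moment, N m; "opening": opening from 0.0 (shut) to 1.0 (fully open).
Only numpy, scipy, OpenCV 4.12 (cv2) and the standard library are available. Lean on these libraries where they do the work, as an engineer would, in place of code of your own. Each camera call takes 0.05 s, during which the arm holds its last target.

### The job

One of the four burner caps on the stove is not seated, though it looks just like the rest. Press lightly near the edge of the caps, one after another, with shut fingertips until you find the one that rocks, then press firmly on its middle until it is fully home on its burner. Only press: do not lift caps or push them off their burners, leave the things around where they are, and finish clear of everything.

Things in the scene. Friction and masses are not known exactly. Their poses are not given: they have to be found in the camera images.
- stove: Aluminium table-top gas stove, 420 (x) by 500 (y) mm, flat top 55 mm above the counter; fixed, its place and yaw vary. Origin under its centre at counter level; its knobs are on its -x side, towards the robot. Its pan supports have been taken off.
- cap_1_top (a point): Centre of the flat top of the burner cap near the robot, left. One of four identical dark steel caps: round, 78 mm across, 120 g, loose, top about 30 mm above the stove's top; z is the cap's own axis, up. A stud under its middle fits a socket in the burner.
- burner_1 (a point): Axis of the burner near the robot, left, on the stove's top (55 mm above the counter). Fixed to the stove. Cap 1 belongs here.
- cap_2_top (a point): Centre of the flat top of the burner cap near the robot, right. Same as cap 1. Three of the four caps are home and do not give. The other, which may be any of them, starts level and just as high, so it cannot be told by looking: it stands on its stud, 5 mm above its burner.
- burner_2 (a point): Axis of the burner near the robot, right, on the stove's top (55 mm above the counter). Fixed to the stove. Cap 2 belongs here.
- cap_3_top (a point): Centre of the flat top of the burner cap far, left. Same as cap 1. The unseated cap: a light press (1 N) about 30 mm from its centre tips it by about 0.16 rad, that edge going down some 3 to 4 mm before it meets the burner; let go, it rocks back level.
- burner_3 (a point): Axis of the burner far, left, on the stove's top (55 mm above the counter). Fixed to the stove. Cap 3 belongs here.
- cap_4_top (a point): Centre of the flat top of the burner cap far, right. Same as cap 1. The unseated cap: a straight press on its middle with 12 to 15 N drives its stud in against stiff friction; it then sits 5 mm lower and rocks no more.
- burner_4 (a point): Axis of the burner far, right, on the stove's top (55 mm above the counter). Fixed to the stove. Cap 4 belongs here.
- catch (a joint): How far the stud of the rocking cap has been driven into its socket, m: 0 at the start, 0.005 when the cap is home on its burner. It does not tell which cap it is.
- weight: Steel steam weight, 26 mm across, 34 mm tall, standing loose on the stove between the two far burners. Origin at the centre of its underside. Leave alone.
- spoon: Wooden spoon, 240 mm long, lying loose on the stove between the near and the far burners, across it. Origin on its underside. Leave alone.
- gasket: Red silicone gasket ring, 200 mm across, 8 mm thick, on the counter to the right. Leave alone.
- glass_lid: Glass pot lid, 196 mm across, 52 mm tall with its knob, on the counter to the right. Leave alone.
- cooker: Aluminium pressure cooker without its lid, 220 mm across, 150 mm tall, two stub handles, on the counter to the left. Origin at the centre of its underside. Leave alone.
- mug: White mug, 80 mm across, 90 mm tall, on the counter to the left. Leave alone.
- salt_jar: Glass jar with a steel cap, 64 mm across, 100 mm tall, on the counter to the right. Leave alone.
There are look-alikes about, which are no part of the job. What is shaped like the part that bears cap_3_top but pink is not meant.

How it is judged (in metres and radians):
On the way, in this order (a step that is already met when the one before it is completed fails the run):
1. the unseated cap, pressed near its edge, rocks (tips by more than 0.04 rad) (angle between any of cap_1_top, cap_2_top, cap_3_top, cap_4_top's own z axis and vertical above 0.04 rad and contact force between the fingers and anything else above 0.1 N), for 0.04 s.
2. that cap is pressed home (value of joint catch above 0.0035 m and angle between each of cap_1_top, cap_2_top, cap_3_top, cap_4_top's own z axis and vertical below 0.03 rad and horizontal distance between cap_1_top and burner_1 below 0.006 m and horizontal distance between cap_2_top and burner_2 below 0.006 m and horizontal distance between cap_3_top and burner_3 below 0.006 m and horizontal distance between cap_4_top and burner_4 below 0.006 m), for 0.2 s.
At the end, for the whole second after the job is handed in: The unseated cap has been driven down by more than 3.5 of its 5 mm and stays there; all four caps lie level (within 0.03 rad) and within 6 mm of their burners' axes (all of step 2 and velocity of joint catch below 0.002 m/s); the robot touches nothing.
It fails at once if a cap is lifted (its top rises more than 12 mm) (z of any of cap_1_top, cap_2_top, cap_3_top, cap_4_top in the frame of stove above 0.097 m).
It fails at once if a cap is pushed more than 12 mm off its burner (horizontal distance between cap_1_top and burner_1 above 0.012 m or horizontal distance between cap_2_top and burner_2 above 0.012 m or horizontal distance between cap_3_top and burner_3 above 0.012 m or horizontal distance between cap_4_top and burner_4 above 0.012 m).
It fails at once if a thing standing around is moved more than 20 mm (distance of any of weight, spoon, gasket, glass_lid, cooker, mug, salt_jar from where it was at the start of the episode above 0.02 m).
It also fails if it takes over 56 s, if anything falls off the work surface, if the arm or the gripper's body presses on something with over 40 N, if the wrist force passes 120 N, or if a joint passes its speed limit or range.

## Working session

There is one attempt and no reset: what is moved stays moved. The work goes in short steps, Python scripts to look and compute and a tool call to move; the robot and the scene stay as the last step left them, time stands still between calls to the robot, and variables do not carry over. Pictures are saved under pics/ and viewed, and the job is handed in when it is done.

Besides the shell and the picture viewer there is one more tool, called after ">>>" as name(argument=value, ...) on one line, values as JSON. apply_moves: Moves the arm, as the interface text tells. Its arguments: {"type":"object","properties":{"gripper":{"type":"array"},"translation":{"type":"array"},"twist":{"type":"array"},"grip_force":{"type":"number"}},"required":["gripper","translation","twist"]}

```bash
ls; mkdir -p pics; cat > h.py <<'E'
import numpy as np, cv2
from plant import env
def K(f):
    fl=f["pixels"].shape[0]/2/np.tan(np.radians(f["vertical_fov"])/2)
    return np.array([[fl,0,f["cx"]],[0,fl,f["cy"]],[0,0,1.]])
def on_plane(f,uv,z):
    p=cv2.undistortPoints(np.array([[uv]],float),K(f),np.array(f["dist"],float))[0,0]
    T=np.array(f["pose"]);d=T[:3,:3]@np.array([p[0],p[1],1]);o=T[:3,3]
    return o+d*(z-o[2])/d[2]
def proj(f,P):
    T=np.linalg.inv(np.array(f["pose"]));r=cv2.Rodrigues(T[:3,:3])[0]
    return cv2.projectPoints(np.array(P,float).reshape(-1,1,3),r,T[:3,3],K(f),np.array(f["dist"],float))[0][:,0]
def save(f,n,s=1.5):
    cv2.imwrite("pics/"+n,cv2.resize(f["pixels"][:,:,::-1],None,fx=s,fy=s))
E
python3 - <<'E'
from h import *
np.set_printoptions(precision=4,suppress=True)
for c in ["top","side"]:
    f=env.grab_frame(c);save(f,c+"0.png")
    np.save(c+"0.npy",f,allow_pickle=True)
    print(c,f["vertical_fov"],np.array(f["pose"])[:3,3])
    for d in env.mark_of(c,"cap_1_top"):
        print(d["score"],d["position"],on_plane(f,d["position"],.085))
o=env.get_obs();print(o)
E
```

```text
pics
top 49.23455397177709 [0.3281 0.0023 1.4875]
0.78 [205.4, 195.0] [0.492  0.1592 0.085 ]
side 45.11869524443114 [-0.1909  1.1381  0.9006]
0.56 [223.1, 214.8] [0.4899 0.1617 0.085 ]
0.36 [219.5, 194.5] [0.567  0.0691 0.085 ]
{'time_s': 0.2, 'joint_positions': array([-75.8215,  21.7279,  99.3816,   0.0015,  58.9273,  -1.9056]), 'dq': array([-0.0328, -0.0681, -0.096 ,  0.0191,  0.005 , -0.0861]), 'effort': array([ -0.0008, -76.3452, -43.4258,   0.065 ,   0.0416,  -0.0001]), 'tool_pos': array([ 0.1939, -0.6724,  0.2355]), 'orientation': array([[-0.0001,  0.9609,  0.277 ],
       [ 0.0006,  0.277 , -0.9609],
       [-1.    ,  0.    , -0.0006]]), 'force': array([-0.3941,  0.114 ,  0.44  ]), 'wrist_torque': array([ 0.033 , -0.0192,  0.0095]), 'opening': 1.006106247299334}
```

View pics/top0.png

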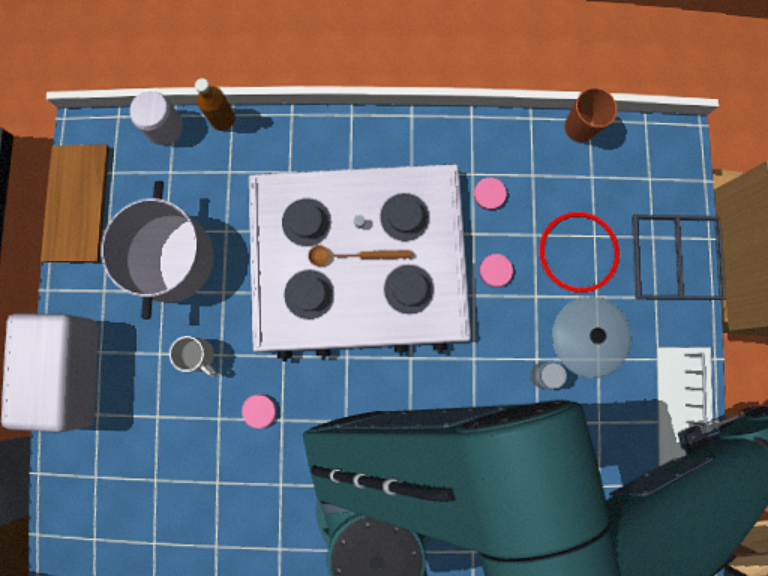

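View pics/side0.png

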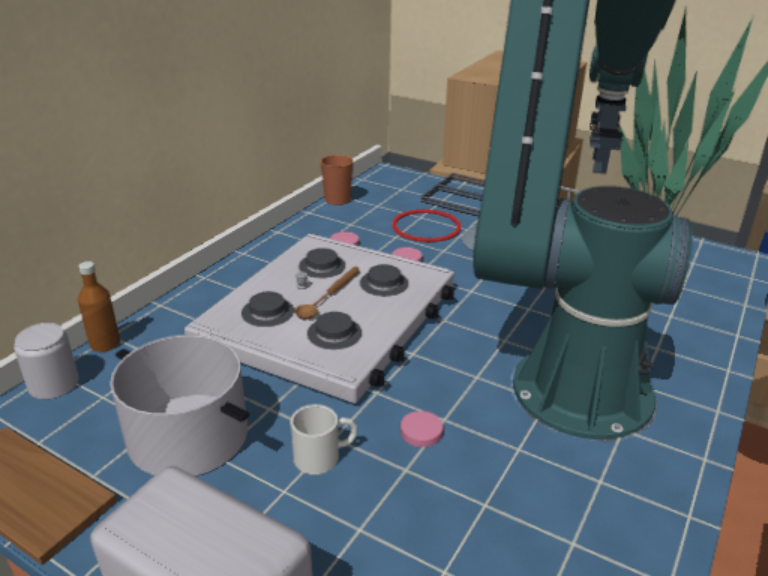

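```bash
python3 - <<'E'
from h import *
np.set_printoptions(precision=4,suppress=True)
for c in ["top"]:
    f=np.load(c+"0.npy",allow_pickle=True).item()
    for t in ["cap_1_top","cap_2_top","cap_3_top","cap_4_top","burner_1","stove","weight","spoon"]:
        print(t)
        for fn in (env.mark_of,env.find_in):
            print([(d["score"],d.get("position",d.get("box"))) for d in fn(c,t)])
E
```

```text
cap_1_top
[(0.78, [205.4, 195.0])]
[(0.87, [194.6, 184.5, 20.9, 19.9])]
cap_2_top
[(0.58, [273.2, 194.1])]
[(0.84, [258.6, 182.2, 27.7, 17.2])]
cap_3_top
[(0.89, [332.7, 178.3]), (0.77, [324.8, 126.6]), (0.7, [170.1, 271.4]), (0.56, [202.7, 148.2])]
[(0.92, [194.6, 137.6, 21.7, 21.3]), (0.84, [315.0, 116.9, 21.0, 22.6]), (0.7, [319.0, 169.2, 24.9, 26.4]), (0.68, [161.8, 262.1, 21.2, 20.1])]
cap_4_top
[(0.97, [271.0, 141.6])]
[(0.59, [261.5, 135.2, 22.1, 22.0]), (0.55, [361.5, 141.5, 54.4, 53.8])]
burner_1
[(0.88, [267.8, 144.2]), (0.85, [203.0, 196.1]), (0.81, [271.7, 193.3]), (0.73, [239.0, 170.4]), (0.67, [203.5, 146.8]), (0.22, [206.9, 194.3])]
[(0.81, [164.1, 107.0, 146.5, 130.4])]
stove
[(0.98, [241.0, 170.0])]
[(0.76, [165.1, 108.9, 148.6, 130.6])]
weight
[(0.56, [240.7, 150.4]), (0.34, [270.2, 141.3]), (0.22, [201.2, 146.7])]
[(0.55, [236.9, 145.7, 8.5, 7.7]), (0.53, [362.8, 140.1, 50.6, 54.9])]
spoon
[(0.97, [240.4, 171.1])]
[(0.74, [208.0, 164.8, 67.9, 13.4])]
```

The top view shows four dark caps on the stove, at about (205,195), (273,194), (203,147) and (270,143). The three pink discs at (170,272), (325,127) and (332,178) are look-alikes, off the stove and the wrong colour. I'll confirm this in an enlarged crop.

```bash
python3 - <<'E'
from h import *
np.set_printoptions(precision=4,suppress=True)
f=np.load("top0.npy",allow_pickle=True).item()
im=f["pixels"][105:240,160:320,::-1]
im=cv2.convertScaleAbs(im,alpha=2.2,beta=0)
cv2.imwrite("pics/crop.png",cv2.resize(im,None,fx=5,fy=4.44*5/4.44*0.88,interpolation=cv2.INTER_CUBIC))
for n,uv in zip("1234",[(205.4,195),(273.2,194.1),(202.7,148.2),(271,141.6)]): print(n,on_plane(f,uv,.085))
s=np.load("side0.npy",allow_pickle=True).item()
im=s["pixels"][150:270,120:310,::-1]
cv2.imwrite("pics/crops.png",cv2.resize(cv2.convertScaleAbs(im,alpha=1.8),None,fx=4,fy=4,interpolation=cv2.INTER_CUBIC))
E
```

```text
1 [0.492  0.1592 0.085 ]
2 [ 0.4977 -0.0696  0.085 ]
3 [0.6535 0.1728 0.085 ]
4 [ 0.6791 -0.0613  0.085 ]
```

View pics/crop.png

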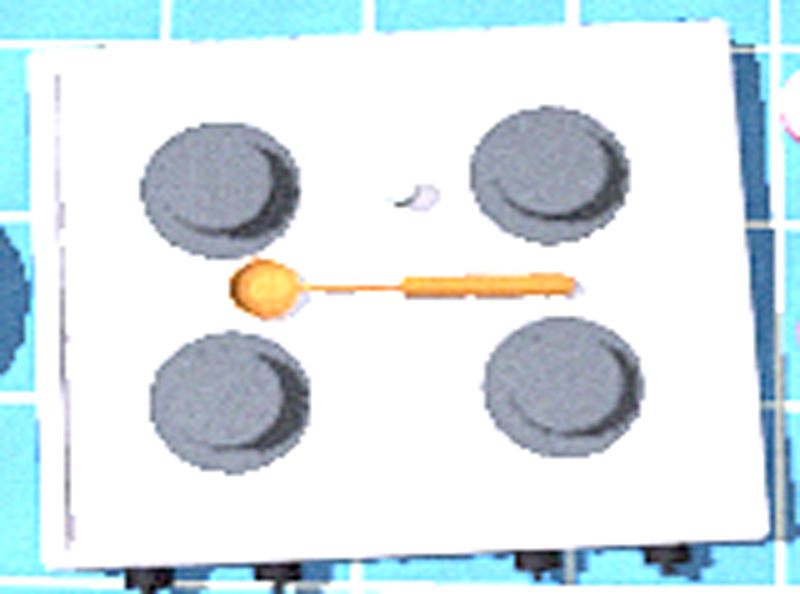

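View pics/crops.png

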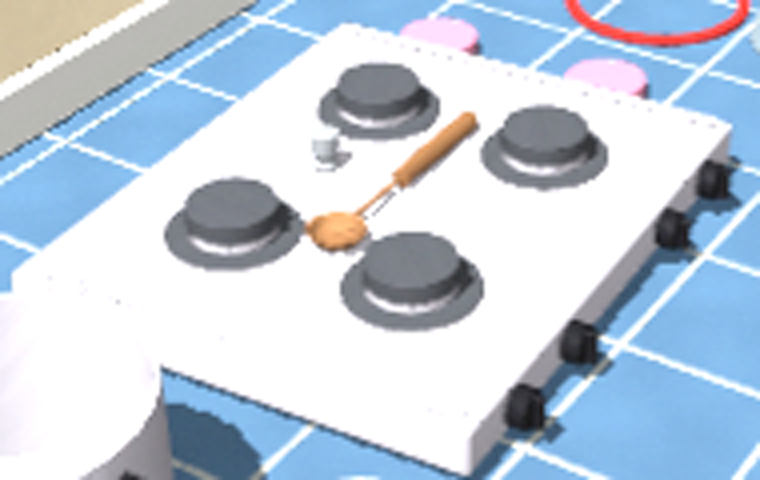

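```bash
python3 - <<'E'
from h import *
np.set_printoptions(precision=4,suppress=True)
f=np.load("top0.npy",allow_pickle=True).item()
g=f["pixels"].max(axis=2).astype(float)
S=8;x0,y0=160,105
up=cv2.resize(f["pixels"][105:240,160:320].max(axis=2),None,fx=S,fy=S,interpolation=cv2.INTER_CUBIC)
C=[]
for n,uv in zip("1234",[(205.4,195),(273.2,194.1),(202.7,148.2),(271,141.6)]):
    m=(up<115).astype(np.uint8)
    k,l=cv2.connectedComponents(m)
    i=l[int((uv[1]-y0+.5)*S),int((uv[0]-x0+.5)*S)]
    c=max(cv2.findContours((l==i).astype(np.uint8),cv2.RETR_EXTERNAL,cv2.CHAIN_APPROX_NONE)[0],key=len)[:,0]
    p=(c+.5)/S-.5+[x0,y0]
    w=np.array([on_plane(f,q,.057)[:2] for q in p])
    (cx,cy),(a,b),t=cv2.fitEllipse((w*1e4).astype(np.float32))
    C.append((cx/1e4,cy/1e4));print(n,C[-1],a/1e4,b/1e4)
C=np.array(C);print(C.mean(0), C[2]-C[0],C[3]-C[1],C[0]-C[1],C[2]-C[3])
d=(C[2]-C[0]+C[3]-C[1]);e=C[0]-C[1]+C[2]-C[3]
print(np.degrees([np.arctan2(d[1],d[0]),np.arctan2(-e[0],e[1])]))
for n,c in zip("1234",C): print(n,proj(f,[[*c,.085]]))
# side: cap top ellipse fits
s=np.load("side0.npy",allow_pickle=True).item()
im=s["pixels"][:,:,::-1].copy(); im=cv2.convertScaleAbs(im,alpha=1.8)
Z=4
im=cv2.resize(im[150:270,120:310],None,fx=Z,fy=Z,interpolation=cv2.INTER_CUBIC)
it=cv2.resize(cv2.convertScaleAbs(f["pixels"][105:240,160:320,::-1],alpha=2.2),None,fx=5,fy=4.4,interpolation=cv2.INTER_CUBIC)
th=np.linspace(0,2*np.pi,60)
for c in C:
    P=np.c_[c[0]+.039*np.cos(th),c[1]+.039*np.sin(th),0*th+.085]
    q=(proj(s,P)+.5-[120,150])*Z; cv2.polylines(im,[q.astype(int).reshape(-1,1,2)],True,(0,255,0),1)
    q=(proj(f,P)+.5-[160,105])*[5,4.4]; cv2.polylines(it,[q.astype(int).reshape(-1,1,2)],True,(0,255,0),1)
cv2.imwrite("pics/ov_s.png",im);cv2.imwrite("pics/ov_t.png",it)
E
```

```text
1 (0.492235595703125, 0.16131881103515625) 0.11195792236328125 0.1124556884765625
2 (0.5068693359375, -0.06782112426757812) 0.11173768310546875 0.112060205078125
3 (0.661862890625, 0.17213062744140625) 0.11191810302734374 0.11352008056640625
4 (0.6764099609375, -0.05736138916015625) 0.11199559326171875 0.1128985595703125
[0.5843 0.0521] [0.1696 0.0108] [0.1695 0.0105] [-0.0146  0.2291] [-0.0145  0.2295]
[3.5887 3.6406]
1 [[204.7757 194.9339]]
2 [[272.6935 191.4043]]
3 [[202.9561 145.8366]]
4 [[269.8534 142.3502]]
```

View pics/ov_s.png

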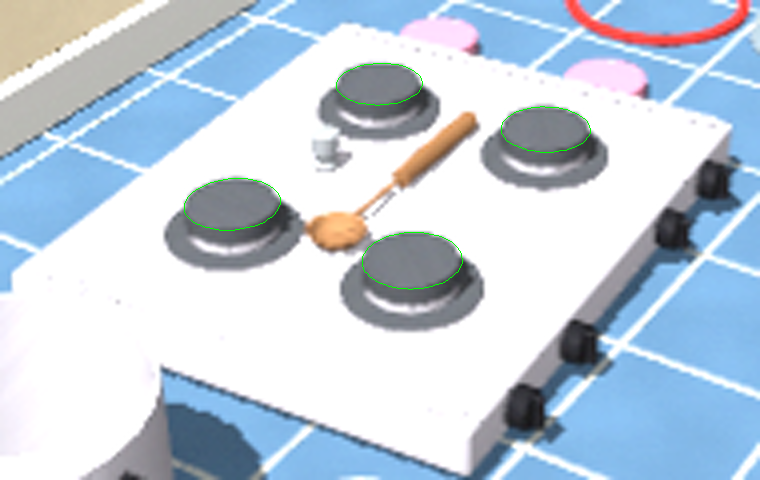

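View pics/ov_t.png

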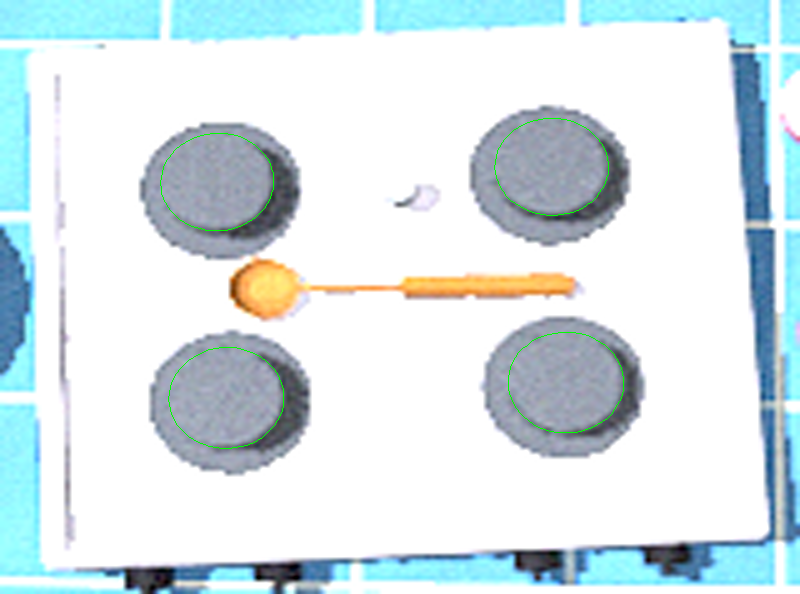

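All four cap outlines match the fitted centres in both views. I'll start with cap 2, moving with the gripper shut.

>>> apply_moves(gripper=[0,0,0,0,0,0,0,0], translation=[[0,1,-1],[0,2.5,-2.5],[0,2.9,-2.9],[0,2.9,-2.9],[0,2.9,-2.9],[0,2.9,-2.9],[0,2.9,-2.9],[0,2.9,-2.9]], twist=[0,0,0,0,0,0,0,0], grip_force=10)

```text
time_s: 1.8
tool_pos: [0.3374, -0.4115, 0.236]
orientation: [[0.0, 0.961, 0.277], [-0.0, 0.277, -0.961], [-1.0, 0.0, 0.0]]
force: [0.6, -0.2, -0.0]
opening: 0.328
```

```bash
cat > go.py <<'E'
import sys
from h import *
np.set_printoptions(precision=4,suppress=True)
# python go.py x y ztip
C=dict(zip("1234",np.array([[.4922,.1613],[.5069,-.0678],[.6619,.1721],[.6764,-.0574]])))
o=env.get_obs();R=o["orientation"];p=o["tool_pos"];tip=p+.022*R[:,0]
print("t",o["time_s"],"tip",tip,"F",o["force"],"open",o["opening"]); print(R); print(o["joint_positions"])
if len(sys.argv)>1:
    k=sys.argv[1];off=float(sys.argv[2]);z=float(sys.argv[3])
    t=np.r_[C[k]+off*R[:2,2]/np.linalg.norm(R[:2,2]),z]
    print("target",t,"delta cm tool",R.T@(t-tip)*100)
E
python3 go.py 2 .033 .10
```

```text
t 1.8 tip [ 0.3374 -0.4115  0.214 ] F [ 0.6403 -0.1999 -0.0097] open 0.3278446827688892
[[ 0.0002  0.9608  0.2771]
 [-0.0001  0.2771 -0.9608]
 [-1.      0.0002  0.0001]]
[-53.1663   6.5184 118.7633   0.0076  54.7081  20.7428]
target [ 0.516  -0.0995  0.1   ] delta cm tool [ 11.3981  25.8099 -25.0314]
```

>>> apply_moves(gripper=[0,0,0,0,0,0,0,0], translation=[[0,3.2,-3.1],[0,3.2,-3.1],[0,3.2,-3.1],[0,3.2,-3.1],[0,3.2,-3.1],[1,3.2,-3.1],[2,3.2,-3.1],[2,3.2,-3.1]], twist=[0,0,0,0,0,0,0,0])

```text
time_s: 2.6
tool_pos: [0.5145, -0.1023, 0.1858]
orientation: [[0.001, 0.961, 0.277], [-0.0, 0.277, -0.961], [-1.0, 0.001, 0.001]]
force: [1.2, -0.3, 0.8]
opening: 0.006
```

>>> apply_moves(gripper=[0,0,0,0,0], translation=[[2,0,0],[2,0,0],[1.5,0,0],[0,0,0],[0,0,0]], twist=[0,0,0,0,0])

```text
time_s: 3.1
tool_pos: [0.514, -0.1047, 0.1313]
orientation: [[-0.0, 0.961, 0.277], [0.0, 0.277, -0.961], [-1.0, -0.0, -0.0]]
force: [0.0, 0.1, 0.9]
opening: 0.003
```

```bash
python3 go.py 2 .033 .087
```

```text
t 3.1 tip [ 0.514  -0.1047  0.1093] F [0.0132 0.0813 0.9023] open 0.003141294774785259
[[-0.0001  0.9609  0.2767]
 [ 0.0001  0.2767 -0.9609]
 [-1.     -0.0001 -0.0001]]
[-14.0591  15.2144 122.0327   0.0028  42.7586  59.8729]
target [ 0.516  -0.0995  0.087 ] delta cm tool [ 2.2292  0.3356 -0.4429]
```

>>> apply_moves(gripper=[0,0,0,0,0,0], translation=[[0.7,0.3,-0.4],[0.6,0,0],[0.5,0,0],[0.1,0,0],[0,0,0],[0,0,0]], twist=[0,0,0,0,0,0])

```text
time_s: 3.7
tool_pos: [0.516, -0.1, 0.112]
orientation: [[0.0, 0.961, 0.277], [-0.0, 0.277, -0.961], [-1.0, 0.0, 0.0]]
force: [-0.6, 0.3, -0.1]
opening: 0.008
```

>>> apply_moves(gripper=[0,0], translation=[[0.1,0,0],[0,0,0]], twist=[0,0])

```text
time_s: 3.9
tool_pos: [0.5159, -0.1, 0.111]
orientation: [[0.0, 0.961, 0.277], [-0.0, 0.277, -0.961], [-1.0, 0.0, 0.0]]
force: [0.2, 0.4, 0.6]
opening: 0.007
```

>>> apply_moves(gripper=[0,0], translation=[[0.1,0,0],[0,0,0]], twist=[0,0])

```text
time_s: 4.1
tool_pos: [0.5159, -0.0999, 0.1099]
orientation: [[-0.0, 0.961, 0.277], [0.0, 0.277, -0.961], [-1.0, -0.0, -0.0]]
force: [0.3, -0.1, 0.1]
opening: -0.001
```

>>> apply_moves(gripper=[0,0], translation=[[0.1,0,0],[0,0,0]], twist=[0,0])

```text
time_s: 4.3
tool_pos: [0.5158, -0.0999, 0.1088]
orientation: [[-0.0, 0.961, 0.277], [0.0, 0.277, -0.961], [-1.0, -0.0, -0.0]]
force: [0.8, 0.3, 0.8]
opening: 0.002
```

>>> apply_moves(gripper=[0,0], translation=[[0.1,0,0],[0,0,0]], twist=[0,0])

```text
time_s: 4.5
tool_pos: [0.5158, -0.0999, 0.1078]
orientation: [[-0.0, 0.961, 0.277], [0.0, 0.277, -0.961], [-1.0, -0.0, -0.0]]
force: [-0.6, 0.5, -0.3]
opening: 0.007
```

>>> apply_moves(gripper=[0,0], translation=[[0.05,0,0],[0,0,0]], twist=[0,0])

```text
time_s: 4.7
tool_pos: [0.5159, -0.1, 0.1074]
orientation: [[-0.0, 0.961, 0.277], [-0.0, 0.277, -0.961], [-1.0, -0.0, -0.0]]
force: [-0.2, 0.9, -0.4]
opening: 0.007
```

>>> apply_moves(gripper=[0,0], translation=[[0.05,0,0],[0,0,0]], twist=[0,0])

```text
time_s: 4.9
tool_pos: [0.516, -0.1, 0.1073]
orientation: [[-0.0, 0.961, 0.277], [0.0, 0.277, -0.961], [-1.0, -0.0, -0.0]]
force: [-3.2, 0.4, 7.6]
opening: 0.0
```

Cap 2 is stiff: 7.6 N within about 0.3 mm, so it is home. I'll lift and go to cap 4.

>>> apply_moves(gripper=[0,0,0,0], translation=[[-0.5,0,0],[-1.5,0,0],[-1.5,0,0],[0,0,0]], twist=[0,0,0,0])

```text
time_s: 5.3
tool_pos: [0.5173, -0.1003, 0.1446]
orientation: [[0.004, 0.961, 0.277], [-0.001, 0.277, -0.961], [-1.0, 0.003, 0.002]]
force: [0.0, 0.1, -0.8]
opening: 0.007
```

```bash
python3 go.py 4 .033 .088
```

```text
t 5.3 tip [ 0.5174 -0.1003  0.1226] F [ 0.0312  0.1259 -0.8244] open 0.006884984147912586
[[ 0.0038  0.9608  0.2772]
 [-0.0009  0.2772 -0.9608]
 [-1.      0.0034  0.0019]]
[-13.5048  14.0061 121.6935   0.002   44.0749  60.4024]
target [ 0.6855 -0.0891  0.088 ] delta cm tool [ 3.5281 16.4542  3.5791]
```

>>> apply_moves(gripper=[0,0,0,0,0,0,0,0], translation=[[0,3.3,0.7],[0,3.3,0.7],[0,3.3,0.7],[0,3.3,0.7],[0,3.3,0.7],[1.0,0,0],[1.0,0,0],[0.5,0,0]], twist=[0,0,0,0,0,0,0,0])

```text
time_s: 6.1
tool_pos: [0.6826, -0.0877, 0.1154]
orientation: [[-0.002, 0.961, 0.277], [0.0, 0.277, -0.961], [-1.0, -0.002, -0.001]]
force: [-0.0, 0.2, -1.2]
opening: 0.006
```

>>> apply_moves(gripper=[0,0,0], translation=[[0.5,0,0],[0,0,0],[0,0,0]], twist=[0,0,0])

```text
time_s: 6.4
tool_pos: [0.6839, -0.088, 0.1122]
orientation: [[0.0, 0.961, 0.277], [0.0, 0.277, -0.961], [-1.0, 0.0, 0.0]]
force: [-0.2, -0.1, 0.8]
opening: 0.003
```

```bash
python3 go.py 4 .033 .0857
```

```text
t 6.4 tip [ 0.6839 -0.088   0.0902] F [-0.1626 -0.146   0.7653] open 0.0034166453763482527
[[ 0.0001  0.9609  0.2769]
 [ 0.      0.2769 -0.9609]
 [-1.      0.0001  0.    ]]
[ -9.2669  29.5541 102.9189   0.0016  47.5242  64.6546]
target [ 0.6855 -0.0891  0.0857] delta cm tool [0.4458 0.1232 0.1533]
```

>>> apply_moves(gripper=[0,0,0,0], translation=[[0.2,0.1,0.1],[0.2,0,0],[0,0,0],[0,0,0]], twist=[0,0,0,0])

```text
time_s: 6.8
tool_pos: [0.6854, -0.0885, 0.1079]
orientation: [[-0.0, 0.961, 0.277], [0.0, 0.277, -0.961], [-1.0, -0.0, -0.0]]
force: [0.6, 0.4, 0.4]
opening: 0.008
```

>>> apply_moves(gripper=[0,0], translation=[[0.04,0,0],[0,0,0]], twist=[0,0])

```text
time_s: 7.0
tool_pos: [0.6854, -0.0886, 0.1075]
orientation: [[0.0, 0.961, 0.277], [0.0, 0.277, -0.961], [-1.0, 0.0, -0.0]]
force: [0.7, 0.3, -0.1]
opening: 0.007
```

>>> apply_moves(gripper=[0,0], translation=[[0.04,0,0],[0,0,0]], twist=[0,0])

```text
time_s: 7.2
tool_pos: [0.6854, -0.0886, 0.1073]
orientation: [[0.0, 0.961, 0.277], [0.0, 0.277, -0.961], [-1.0, 0.0, 0.0]]
force: [-0.8, 0.0, 2.4]
opening: 0.004
```

>>> apply_moves(gripper=[0,0], translation=[[0.04,0,0],[0,0,0]], twist=[0,0])

```text
time_s: 7.4
tool_pos: [0.6855, -0.0886, 0.1073]
orientation: [[0.0, 0.961, 0.277], [-0.0, 0.277, -0.961], [-1.0, 0.0, 0.0]]
force: [-3.7, 0.1, 7.9]
opening: 0.008
```

Cap 4 is stiff as well. Next is cap 3, passing over the weight with clearance.

>>> apply_moves(gripper=[0,0,0,0,0,0,0,0], translation=[[-0.5,0,0],[-1.5,0,0],[-2,0,0],[0,0,-2],[0,0.7,-3.8],[0,0.8,-3.8],[0,0.8,-3.8],[0,0.8,-3.8]], twist=[0,0,0,0,0,0,0,0])

```text
time_s: 8.2
tool_pos: [0.6666, 0.0876, 0.1469]
orientation: [[-0.0, 0.961, 0.277], [0.0, 0.277, -0.961], [-1.0, -0.0, -0.0]]
force: [-0.2, 0.6, -0.3]
opening: 0.006
```

>>> apply_moves(gripper=[0,0,0,0,0,0,0,0], translation=[[0,0.8,-3.8],[0,0.8,-3.8],[0,0.3,-3.8],[0,0,-0.4],[1.0,0,0],[1.5,0,0],[0.8,0,0],[0,0,0]], twist=[0,0,0,0,0,0,0,0])

```text
time_s: 9.0
tool_pos: [0.6521, 0.2027, 0.1115]
orientation: [[-0.003, 0.961, 0.276], [-0.001, 0.276, -0.961], [-1.0, -0.003, -0.0]]
force: [0.1, 0.5, 0.8]
opening: 0.006
```

```bash
python3 go.py 3 -.033 .0857
```

```text
t 9.0 tip [0.6521 0.2027 0.0895] F [0.1405 0.4841 0.7526] open 0.0056508415276452575
[[-0.003   0.9612  0.2759]
 [-0.0008  0.2759 -0.9612]
 [-1.     -0.0031 -0.    ]]
[ 15.3117  29.1634 103.6503  -0.0024  47.3631  89.296 ]
target [0.6528 0.2038 0.0857] delta cm tool [ 0.3823  0.1026 -0.0897]
```

>>> apply_moves(gripper=[0,0,0], translation=[[0,0,0],[0,0,0],[0,0,0]], twist=[0,0,0])

```text
time_s: 9.3
tool_pos: [0.6534, 0.2038, 0.1142]
orientation: [[0.001, 0.961, 0.277], [0.0, 0.277, -0.961], [-1.0, 0.001, -0.0]]
force: [-0.1, -0.0, 0.8]
opening: 0.005
```

>>> apply_moves(gripper=[0,0,0,0], translation=[[0.3,0,0],[0.25,0,0],[0,0,0],[0,0,0]], twist=[0,0,0,0])

```text
time_s: 9.7
tool_pos: [0.653, 0.204, 0.1081]
orientation: [[-0.0, 0.961, 0.277], [-0.0, 0.277, -0.961], [-1.0, -0.0, 0.0]]
force: [-0.0, 1.4, 0.6]
opening: 0.005
```

>>> apply_moves(gripper=[0,0], translation=[[0.05,0,0],[0,0,0]], twist=[0,0])

```text
time_s: 9.9
tool_pos: [0.6531, 0.204, 0.1077]
orientation: [[0.0, 0.961, 0.277], [0.0, 0.277, -0.961], [-1.0, 0.0, -0.0]]
force: [-0.1, -0.1, -0.1]
opening: 0.007
```

>>> apply_moves(gripper=[0,0], translation=[[0.05,0,0],[0,0,0]], twist=[0,0])

```text
time_s: 10.1
tool_pos: [0.6531, 0.204, 0.1072]
orientation: [[0.0, 0.961, 0.277], [0.0, 0.277, -0.961], [-1.0, 0.0, -0.0]]
force: [0.0, 0.4, 0.2]
opening: 0.003
```

>>> apply_moves(gripper=[0,0], translation=[[0.05,0,0],[0,0,0]], twist=[0,0])

```text
time_s: 10.3
tool_pos: [0.6531, 0.204, 0.1068]
orientation: [[0.0, 0.961, 0.277], [0.0, 0.277, -0.961], [-1.0, 0.0, -0.0]]
force: [0.5, 0.4, 1.9]
opening: 0.005
```

>>> apply_moves(gripper=[0,0], translation=[[0.05,0,0],[0,0,0]], twist=[0,0])

```text
time_s: 10.5
tool_pos: [0.6531, 0.204, 0.1062]
orientation: [[0.0, 0.961, 0.277], [0.0, 0.277, -0.961], [-1.0, 0.0, -0.0]]
force: [0.0, 1.0, 0.4]
opening: 0.004
```

>>> apply_moves(gripper=[0,0], translation=[[0.04,0,0],[0,0,0]], twist=[0,0])

```text
time_s: 10.7
tool_pos: [0.653, 0.204, 0.1058]
orientation: [[0.0, 0.961, 0.277], [0.0, 0.277, -0.961], [-1.0, 0.0, -0.0]]
force: [0.2, 0.3, 1.6]
opening: 0.006
```

It gives with only 1–2 N, so cap 3 rocks. I'll go a little further so the tip is clear, and look.

>>> apply_moves(gripper=[0,0], translation=[[0.05,0,0],[0,0,0]], twist=[0,0])

```text
time_s: 10.9
tool_pos: [0.653, 0.204, 0.1053]
orientation: [[-0.0, 0.961, 0.277], [-0.0, 0.277, -0.961], [-1.0, -0.0, -0.0]]
force: [-0.3, 1.1, 1.4]
opening: 0.007
```

>>> apply_moves(gripper=[0,0], translation=[[0.05,0,0],[0,0,0]], twist=[0,0])

```text
time_s: 11.1
tool_pos: [0.653, 0.2039, 0.1048]
orientation: [[-0.0, 0.961, 0.277], [-0.0, 0.277, -0.961], [-1.0, -0.0, 0.0]]
force: [0.6, 1.1, 1.9]
opening: 0.005
```

```bash
python3 - <<'E'
from h import *
f=env.grab_frame("side");s0=np.load("side0.npy",allow_pickle=True).item()
a=np.hstack([g["pixels"][175:235,150:215,::-1] for g in (s0,f)])
cv2.imwrite("pics/rock.png",cv2.resize(cv2.convertScaleAbs(a,alpha=1.8),None,fx=6,fy=6,interpolation=cv2.INTER_CUBIC))
o=env.get_obs();print(o["force"],o["tool_pos"])
E
```

```text
[-0.13751266  1.25684266  1.02168406] [0.65301505 0.20393149 0.10479295]
```

View pics/rock.png

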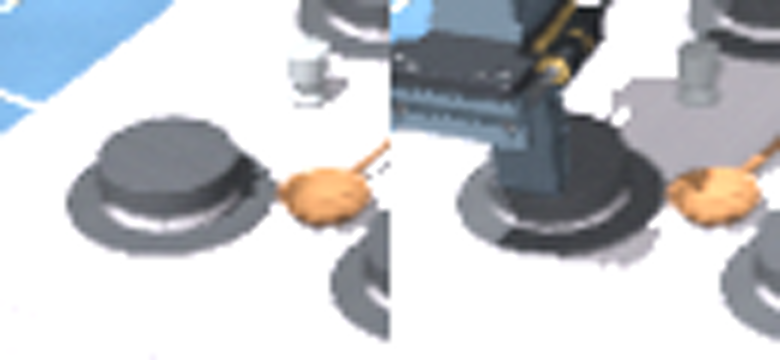

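The picture shows the tip on the near-left rim, with that edge about 2.5 mm down at 1–2 N. Cap 3 is the unseated one. I'll back off, let it rock level, then go to its middle.

>>> apply_moves(gripper=[0,0,0,0,0,0,0,0], translation=[[-0.3,0,0],[-0.5,0,0],[-0.7,0,0],[0,0,1],[0,0,1.3],[0,0,1],[0,0,0],[0,0,0]], twist=[0,0,0,0,0,0,0,0])

```text
time_s: 11.95
tool_pos: [0.6622, 0.1717, 0.1196]
orientation: [[-0.0, 0.961, 0.276], [-0.0, 0.276, -0.961], [-1.0, -0.0, -0.0]]
force: [-0.5, 0.2, 0.2]
opening: 0.006
```

```bash
python3 go.py 3 0 .086
```

```text
t 11.95 tip [0.6622 0.1717 0.0976] F [-0.5332  0.1595  0.1717] open 0.005653831563882277
[[-0.0003  0.9611  0.2762]
 [-0.      0.2762 -0.9611]
 [-1.     -0.0003 -0.0001]]
[ 12.5838  28.5633 103.5204   0.005   47.9354  86.544 ]
target [0.6619 0.1721 0.086 ] delta cm tool [ 1.1631 -0.0185 -0.0454]
```

>>> apply_moves(gripper=[0,0,0,0,0], translation=[[0.6,0,0],[0.4,0,0],[0.15,0,0],[0,0,0],[0,0,0]], twist=[0,0,0,0,0])

```text
time_s: 12.45
tool_pos: [0.6622, 0.1724, 0.1083]
orientation: [[-0.0, 0.961, 0.277], [-0.0, 0.277, -0.961], [-1.0, -0.0, -0.0]]
force: [0.5, -0.3, 0.4]
opening: 0.008
```

>>> apply_moves(gripper=[0,0,0,0], translation=[[0.05,0,0],[0.05,0,0],[0,0,0],[0,0,0]], twist=[0,0,0,0])

```text
time_s: 12.85
tool_pos: [0.6622, 0.1722, 0.1074]
orientation: [[0.0, 0.961, 0.277], [0.0, 0.277, -0.961], [-1.0, 0.0, 0.0]]
force: [0.5, 0.5, 0.1]
opening: 0.006
```

>>> apply_moves(gripper=[0,0], translation=[[0.05,0,0],[0,0,0]], twist=[0,0])

```text
time_s: 13.05
tool_pos: [0.6623, 0.1722, 0.1072]
orientation: [[0.0, 0.961, 0.277], [0.0, 0.277, -0.961], [-1.0, 0.0, -0.0]]
force: [-1.5, -0.3, 4.8]
opening: 0.005
```

>>> apply_moves(gripper=[0,0,0,0], translation=[[0.05,0,0],[0.03,0,0],[0,0,0],[0,0,0]], twist=[0,0,0,0])

```text
time_s: 13.45
tool_pos: [0.6624, 0.1723, 0.1068]
orientation: [[0.0, 0.961, 0.277], [0.0, 0.277, -0.961], [-1.0, 0.0, 0.0]]
force: [-3.8, -0.6, 8.7]
opening: 0.005
```

>>> apply_moves(gripper=[0,0,0], translation=[[0.05,0,0],[0.05,0,0],[0,0,0]], twist=[0,0,0])

```text
time_s: 13.75
tool_pos: [0.6624, 0.1723, 0.1058]
orientation: [[0.0, 0.961, 0.277], [0.0, 0.277, -0.961], [-1.0, 0.0, 0.0]]
force: [-4.1, -1.1, 9.3]
opening: 0.006
```

The stud is sliding in at about 9 N. I'll continue.

>>> apply_moves(gripper=[0,0,0,0,0,0], translation=[[0.05,0,0],[0.05,0,0],[0.05,0,0],[0.05,0,0],[0,0,0],[0,0,0]], twist=[0,0,0,0,0,0])

```text
time_s: 14.35
tool_pos: [0.6624, 0.1723, 0.1038]
orientation: [[0.0, 0.961, 0.277], [0.0, 0.277, -0.961], [-1.0, 0.0, 0.0]]
force: [-3.5, -0.0, 10.2]
opening: 0.008
```

>>> apply_moves(gripper=[0,0,0,0], translation=[[0.05,0,0],[0.05,0,0],[0,0,0],[0,0,0]], twist=[0,0,0,0])

```text
time_s: 14.75
tool_pos: [0.6624, 0.1723, 0.1028]
orientation: [[0.0, 0.961, 0.277], [0.0, 0.277, -0.961], [-1.0, 0.0, 0.0]]
force: [-3.6, -0.9, 9.9]
opening: 0.004
```

>>> apply_moves(gripper=[0,0,0,0], translation=[[0.05,0,0],[0.05,0,0],[0,0,0],[0,0,0]], twist=[0,0,0,0])

```text
time_s: 15.15
tool_pos: [0.6624, 0.1723, 0.1023]
orientation: [[0.0, 0.961, 0.277], [-0.0, 0.277, -0.961], [-1.0, 0.0, 0.0]]
force: [-6.8, -2.7, 16.2]
opening: 0.007
```

>>> apply_moves(gripper=[0,0,0], translation=[[0.03,0,0],[0,0,0],[0,0,0]], twist=[0,0,0])

```text
time_s: 15.45
tool_pos: [0.6624, 0.1723, 0.1022]
orientation: [[-0.0, 0.961, 0.277], [-0.0, 0.277, -0.961], [-1.0, -0.0, 0.0]]
force: [-9.0, -2.4, 19.8]
opening: 0.004
```

It has bottomed 5.1 mm lower, with the force rising to 20 N. I'll lift clear and check.

>>> apply_moves(gripper=[0,0,0,0,0,0,0,0], translation=[[-0.1,0,0],[-0.3,0,0],[-1,0,0],[-2.5,0,0],[-3,0,0],[-3,0,0],[-3,0,0],[-2,0,0]], twist=[0,0,0,0,0,0,0,0])

```text
time_s: 16.25
tool_pos: [0.6628, 0.1724, 0.2528]
orientation: [[0.002, 0.961, 0.277], [0.001, 0.277, -0.961], [-1.0, 0.002, 0.0]]
force: [0.7, 0.8, -1.0]
opening: 0.005
```

>>> apply_moves(gripper=[0,0,0,0,0,0,0,0], translation=[[0,0,2],[0,0,3],[0,0,3],[0,0,3],[0,0,1],[0,0,0],[0,0,0],[0,0,0]], twist=[0,0,0,0,0,0,0,0])

```text
time_s: 17.05
tool_pos: [0.6951, 0.0578, 0.2496]
orientation: [[-0.0, 0.961, 0.278], [0.0, 0.278, -0.961], [-1.0, -0.0, -0.0]]
force: [0.3, -0.5, -0.2]
opening: 0.003
```

```bash
python3 - <<'E'
from h import *
f=env.grab_frame("side");np.save("side1.npy",f,allow_pickle=True)
C=np.array([[.4922,.1613],[.5069,-.0678],[.6619,.1721],[.6764,-.0574]])
th=np.linspace(0,2*np.pi,60);Z=4
im=cv2.resize(cv2.convertScaleAbs(f["pixels"][150:270,120:310,::-1],alpha=1.8),None,fx=Z,fy=Z,interpolation=cv2.INTER_CUBIC)
for i,c in enumerate(C):
    P=np.c_[c[0]+.039*np.cos(th),c[1]+.039*np.sin(th),0*th+(.080 if i==2 else .085)]
    q=(proj(f,P)+.5-[120,150])*Z; cv2.polylines(im,[q.astype(int).reshape(-1,1,2)],True,(0,255,0),1)
cv2.imwrite("pics/end_s.png",im)
o=env.get_obs();print(o["force"],o["tool_pos"])
E
```

```text
[0.05603688 0.56355875 0.77157444] [0.69514231 0.05790158 0.24958992]
```

View pics/end_s.png

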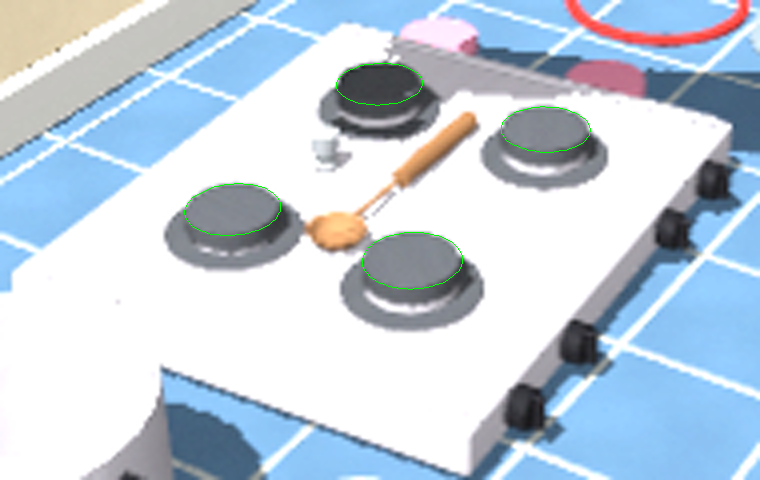

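Cap 3 now matches the outline drawn 5 mm lower: level, centred and steady. The others match their old outlines, and the weight and spoon have not moved. The arm is well clear, so I'm handing in.

```bash
python3 -c "
from plant import env
print(env.hand_in())"
```

```text
the job is handed in; nothing more can be done
None
```

The unseated cap was cap 3 (far left), and I pressed it home, then handed in; no verdict was reported.

- **Finding it:** Caps 2 and 4 did not give: each took nearly 8 N within about 0.3 mm of travel. Cap 3's edge went down about 2.5 mm at only 1–2 N. I did not test cap 1, since cap 3 had already rocked.
- **Pressing it home:** On its middle, the stud slid in at about 9–10 N, a little under the 12–15 N stated. It stopped 5.1 mm lower, and the force then rose to about 20 N.
- **Last checks:** The side view after lifting shows cap 3 level, centred and about 5 mm lower. The other caps, the weight and the spoon are where they were. I did not check the things on the counter individually, but the arm did not go near them after the start. The gripper ended about 14 cm above the caps at about 17 s, with only sensor noise on the force reading. No check failed.

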